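# Lay stripped clamp parts out for assembly in reverse order

### The job

The four parts of the fence clamp lie in nests in the strip-down rack in the order they came off. Move them to the empty assembly rack in the reverse order as seen from the robot: the part that is leftmost in the strip-down rack goes in the rightmost bay of the assembly rack, the next one in the bay beside it, and so on. Set each part down in the middle of its own bay, resting on the floor of the rack as it rests now: the stud upright on its foot, the nut flat, the bolt and the wedge lying lengthwise along their bays.

Things in the scene. Friction and masses are not known exactly. Their poses are not given: they have to be found in the camera images.
- bolt: loose steel hex bolt, lying, 98 mm long: shank 16 mm thick along its own y, hexagon head 27 mm wide and 24 mm high in the last 11 mm at +y. Origin at the middle of its length, on the underside, 10 mm below the shank axis; centre of mass 6 mm towards the head. It starts with its y about along the rack's x. 0.16 kg (+-30 %).
- stud: loose turned steel stud, standing upright, 69 mm tall: foot 33 mm in diameter, 11 mm high; stem 16 mm in diameter; collar 26 mm in diameter from 48 to 57 mm; flat round head 40 mm in diameter from 57 to 69 mm up. Origin at the centre of its foot's underside, z up. 0.3 kg (+-30 %).
- nut: loose steel hex nut, lying flat, 19 mm high: 36 mm across the flats along its own x, 41 mm across the corners along its own y. Origin at the centre of its underside, z up; x starts about along the rack's x. (A much smaller nut, 24 mm, lying on the table is a bystander.)
- wedge: loose sawn wooden wedge, lying on its broad base: 85 mm long (its own y), 31 mm wide (its own x, upright sides), 25 mm high at its thick end (+y), 6 mm at its thin end (-y), the top sloping evenly. Origin at the centre of its underside, z up; its y starts about along the rack's x. (A like wedge outside the racks is a bystander.)
- bolt_nest: fixed nest of the bolt in the strip-down rack: plywood tile 106 (x) x 69 (y) x 5 mm with ribs 4 mm high: short pairs beside the bolt's ends, 40 mm apart, none beside its middle. Origin at its underside's centre, 20 mm above the table; the bolt starts on the tile, 25 mm above the table. It stays behind, marking the bolt's old place in the row.
- stud_nest: fixed nest of the stud in the strip-down rack: plywood tile 106 (x) x 69 (y) x 5 mm with ribs 4 mm high: a square frame 44 mm wide inside round its foot. Origin at its underside's centre, 20 mm above the table; the stud starts on the tile, 25 mm above the table. It stays behind, marking the stud's old place in the row.
- nut_nest: fixed nest of the nut in the strip-down rack: plywood tile 106 (x) x 69 (y) x 5 mm with ribs 4 mm high: two ribs along rack x, 50 mm apart, on either side of it in rack y. Origin at its underside's centre, 20 mm above the table; the nut starts on the tile, 25 mm above the table. It stays behind, marking the nut's old place in the row.
- wedge_nest: fixed nest of the wedge in the strip-down rack: plywood tile 106 (x) x 69 (y) x 5 mm with ribs 4 mm high: a stop across each end, 97 mm apart, none at its sides. Origin at its underside's centre, 20 mm above the table; the wedge starts on the tile, 25 mm above the table. It stays behind, marking the wedge's old place in the row.
- strip_rack: fixed strip-down rack, where the parts start: dark steel board 114 (x) x 306 (y) x 20 mm carrying the four nests in a row along its y at y = +112.5, +37.5, -37.5, -112.5 mm. Origin at its underside's centre, on the table; y points to the robot's left (yaw within 0.08 rad). It stands nearer than the assembly rack or beyond it. (A saw guide hangs at x 0.62, y 0.25 to 0.3, 0.29 m up.)
- assembly_rack: fixed empty rack, pale wood, 114 (x) x 306 (y) mm, floor 20 mm above the table; four bays in a row along its y, centred at x = 0, y = +112.5 (leftmost), +37.5, -37.5, -112.5 mm (rightmost), each 70 mm wide between ribs 5 mm above the floor and 106 mm long between metal lips of that height. Origin at its underside's centre, on the table; y points to the robot's left (yaw within 0.08 rad).

How it is judged:
At the end, for the whole second after the job is handed in: All at rest in the assembly rack, each in the mirrored bay (leftmost nest to rightmost bay, ...), origin within 18 mm across and 25 mm along of the bay centre, on the floor; stud, nut, wedge within 0.12 rad of level, bolt 0.22; bolt and wedge within 0.3 rad of lengthwise (((y of bolt_nest in the frame of strip_rack between 0.0925 and 0.1325 m and y of bolt in the frame of assembly_rack between -0.1305 and -0.0945 m) or (y of bolt_nest in the frame of strip_rack between 0.0175 and 0.0575 m and y of bolt in the frame of assembly_rack between -0.0555 and -0.0195 m) or (y of bolt_nest in the frame of strip_rack between -0.0575 and -0.0175 m and y of bolt in the frame of assembly_rack between 0.0195 and 0.0555 m) or (y of bolt_nest in the frame of strip_rack between -0.1325 and -0.0925 m and y of bolt in the frame of assembly_rack between 0.0945 and 0.1305 m)) and x of bolt in the frame of assembly_rack between -0.025 and 0.025 m and z of bolt in the frame of assembly_rack below 0.042 m and linear speed of each of bolt, stud, nut, wedge below 0.02 m/s and angle between bolt's own y axis and vertical between 1.35 and 1.8 rad and angle between the y axis of each of bolt, wedge and the x axis of assembly_rack, either way round below 0.3 rad and ((y of stud_nest in the frame of strip_rack between 0.0925 and 0.1325 m and y of stud in the frame of assembly_rack between -0.1305 and -0.0945 m) or (y of stud_nest in the frame of strip_rack between 0.0175 and 0.0575 m and y of stud in the frame of assembly_rack between -0.0555 and -0.0195 m) or (y of stud_nest in the frame of strip_rack between -0.0575 and -0.0175 m and y of stud in the frame of assembly_rack between 0.0195 and 0.0555 m) or (y of stud_nest in the frame of strip_rack between -0.1325 and -0.0925 m and y of stud in the frame of assembly_rack between 0.0945 and 0.1305 m)) and x of stud in the frame of assembly_rack between -0.025 and 0.025 m and z of each of stud, nut, wedge in the frame of assembly_rack below 0.026 m and angle between each of stud, nut, wedge's own z axis and vertical below 0.12 rad and ((y of nut_nest in the frame of strip_rack between 0.0925 and 0.1325 m and y of nut in the frame of assembly_rack between -0.1305 and -0.0945 m) or (y of nut_nest in the frame of strip_rack between 0.0175 and 0.0575 m and y of nut in the frame of assembly_rack between -0.0555 and -0.0195 m) or (y of nut_nest in the frame of strip_rack between -0.0575 and -0.0175 m and y of nut in the frame of assembly_rack between 0.0195 and 0.0555 m) or (y of nut_nest in the frame of strip_rack between -0.1325 and -0.0925 m and y of nut in the frame of assembly_rack between 0.0945 and 0.1305 m)) and x of nut in the frame of assembly_rack between -0.025 and 0.025 m and ((y of wedge_nest in the frame of strip_rack between 0.0925 and 0.1325 m and y of wedge in the frame of assembly_rack between -0.1305 and -0.0945 m) or (y of wedge_nest in the frame of strip_rack between 0.0175 and 0.0575 m and y of wedge in the frame of assembly_rack between -0.0555 and -0.0195 m) or (y of wedge_nest in the frame of strip_rack between -0.0575 and -0.0175 m and y of wedge in the frame of assembly_rack between 0.0195 and 0.0555 m) or (y of wedge_nest in the frame of strip_rack between -0.1325 and -0.0925 m and y of wedge in the frame of assembly_rack between 0.0945 and 0.1305 m)) and x of wedge in the frame of assembly_rack between -0.025 and 0.025 m); the robot touches nothing.
It also fails if it takes over 109 s, if anything falls off the work surface, if the arm or the gripper's body presses on something with over 40 N, if the wrist force passes 120 N, or if a joint passes its speed limit or range.

### The arm

A 6-joint arm with a two-finger parallel gripper is mounted at the origin on a cart in front of the work surface, level with it; the furniture and walls round the work are solid. World frame = base frame: x ahead of the robot, y to its left, z up, the work surface at z = 0. Lengths are in m, angles in rad, forces in N, time in s.
With the tool pointing down it reaches from about 0.25 to 0.725 m from the base axis. Payload 4 kg.
Tool frame: the origin (TCP) lies midway between the tips of the shut fingers; the grasp point (between the pads) lies bot.pinch_z behind it (bot.pinch_z is the distance from the TCP to the grasp point, in m); z points along the fingers, y is the line along which they close (so a half turn about z gives the same grasp; the last joint's range is limited). The gripper opens to 85 mm and grips with 20 to 120 N. Pads are 22 mm wide; open, the fingers measure 114 mm over their backs; the gripper's body (76 mm by 85 mm) begins 54 mm behind the grasp point. The pads swing forward as they close: fully open they stand 13 mm farther back than shut.
Start: joints at [-1.163, 0.241, 0.005, 1.335, 0, 1.571], TCP at [0.198, -0.459, 0.231] pointing down, gripper open.
Joint ranges: [-2.72, 2.72], [-1.05, 1.87], [-1.09, 1.28], [-1.99, 2.15], [-1.42, 1.44], [-3.14, 3.14]. Speed limits (rad/s): [2.79, 2.79, 3.14, 3.14, 3.14, 3.14].

### API

Orientations are given as a unit quaternion [x, y, z, w].
In Python, from workcell import bot, imaging, get_obs gives the robot as it stands (bot), with the cameras (imaging) and the readings as plain functions.
- The arm moves only by the tool jog_arm, called after "Emit:" as name(argument=value, ...) on one line, values as JSON. Schema: {"type":"object","properties":{"rows":{"type":"object","properties":{"wx":{"type":"array","items":{"type":"number"},"minItems":1,"maxItems":10},"wy":{"type":"array","items":{"type":"number"},"minItems":1,"maxItems":10},"wz":{"type":"array","items":{"type":"number"},"minItems":1,"maxItems":10},"tx":{"type":"array","items":{"type":"number"},"minItems":1,"maxItems":10},"ty":{"type":"array","items":{"type":"number"},"minItems":1,"maxItems":10},"tz":{"type":"array","items":{"type":"number"},"minItems":1,"maxItems":10},"finger_gap":{"type":"array","items":{"type":"number"},"minItems":1,"maxItems":10}},"additionalProperties":false,"required":["wx","wy","wz","tx","ty","tz","finger_gap"]},"only":{"type":"string"},"quiet":{"type":"boolean"},"lines":{"type":"string"}},"required":["rows"],"additionalProperties":false}. rows is an object with one list for each field, all of the same length, 1 to 10, a row being the entries at one place: wx, wy, wz (a rotation vector in rad), tx, ty, tz (the shift in m), finger_gap (the finger opening in m); each row is the pose to reach, as a shift and turn from the pose commanded when the call began, along the tool's axes at that moment; what a row does not reach only later rows make up. A row lasts 1/8 s, in which the tool goes at most 0.0625 m and 0.188 rad, less where a joint would pass 70% of its speed; a pose out of reach is approached as far as the arm can. The fingers move at their own pace and stop on an object; the grip force is fixed at half the most. Time passes only in rows, so rows that do not move let the fingers close. The tool returns the time, the measured TCP pose, the force, the opening and the grip force at its end. only (a regular expression) keeps the lines of the reply that match it, lines (a string "A,B") keeps lines A to B, and quiet returns only ok. Input that does not fit is refused with a message, and nothing moves.
- get_obs(): the state, without advancing time (a new reading comes with each control period).
- imaging.camera(name): name is "scene" or "side" or "wrist"; returns the picture (384x512x3 uint8, red, green, blue); there is no depth.
- imaging.calibration(name): a dict with "mtx" (3x3 intrinsics, pixels), "R" (3x3) and "t" (3): a world point X has camera coordinates R X + t. Camera axes: x right, y down, z forward; pixel columns grow to the right and rows downward; lengths in m; the calibration is good to about 2 mm. The wrist camera is an equidistant fisheye: a pixel r from the principal point sees the ray r / f radians off the axis. A picture is of the moment at which its call begins: read the wrist's pose just before it. calibration takes no time and is no camera call; for the wrist camera it gives the pose at the moment of the call.
- bot.job_done(): hands the job in; it is judged then, once.
The state is a dict: "clock": time; "joint_pos": joint angles; "joint_vel": joint speeds; "tau": joint torques, N m; "eef_pos": TCP position; "tool_rot": TCP orientation; "ft_force": force on the tool from outside, world axes, zero at the start; "ft_torque": the same for the moment, N m; "grip_width": finger opening in m; "grasp_force": force on a finger pad.
Only numpy, scipy, OpenCV 4.12 (cv2) and the standard library are available. Lean on these libraries where they do the work, as an engineer would, in place of code of your own. Each camera call takes 0.05 s, during which the arm holds its last target. There are 200 camera calls.

## Working session

There is one attempt and no reset: what is moved stays moved. The work goes in short steps, Python scripts to look and compute and a tool call to move; the robot and the scene stay as the last step left them, time stands still between calls to the robot, and variables do not carry over. Pictures are saved under pics/ and viewed, at most 14 in all, crops included, and the job is handed in when it is done.

```bash
ls; mkdir -p pics
```

Run:
```python
from workcell import bot, imaging, get_obs
import cv2,numpy as np
for n in("scene","side","wrist"):
    cv2.imwrite(f"pics/{n}0.png",imaging.camera(n)[:,:,::-1]); c=imaging.calibration(n); print(n,np.round(c["mtx"],1).tolist(),np.round(c["R"],3).tolist(),np.round(c["t"],3).tolist())
o=get_obs();print(o["clock"],o["eef_pos"],o["tool_rot"],bot.pinch_z,o["grip_width"])
```

```text
pics
workcell.py
scene [[352.4, 0.0, 246.9], [0.0, 352.4, 187.2], [0.0, 0.0, 1.0]] [[-0.891, -0.455, 0.012], [-0.336, 0.641, -0.69], [0.306, -0.618, -0.724]] [0.449, 0.217, 0.699]
side [[459.7, 0.0, 256.5], [0.0, 459.7, 190.5], [0.0, 0.0, 1.0]] [[-0.962, -0.274, -0.007], [-0.175, 0.631, -0.756], [0.211, -0.726, -0.654]] [0.472, 0.154, 0.765]
wrist [[297.3, 0.0, 256.5], [0.0, 297.3, 187.8], [0.0, 0.0, 1.0]] [[0.397, -0.918, -0.002], [-0.872, -0.378, 0.312], [-0.288, -0.122, -0.95]] [-0.497, -0.04, 0.38]
0.15 [ 0.19810852 -0.45854531  0.23059759] [ 9.79282194e-01  2.02498637e-01 -1.61363411e-04 -8.12827848e-04] 0.0187 0.0855960517556605
```

View pics/scene0.png

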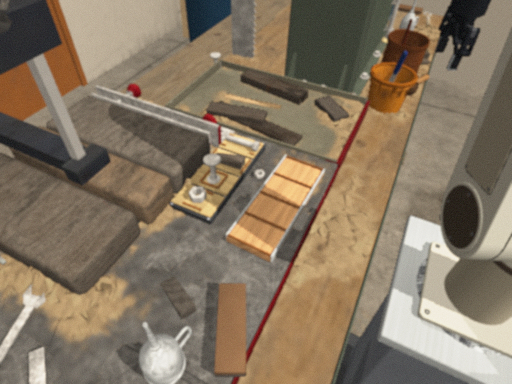

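View pics/side0.png

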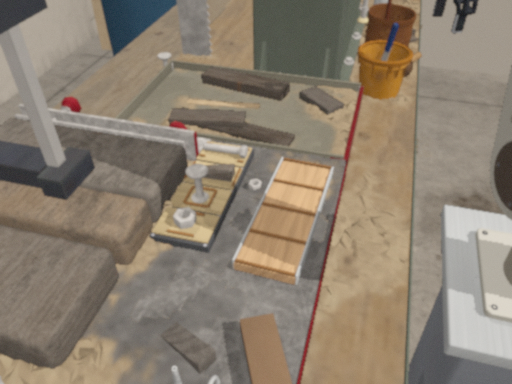

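Create h.py:
```python
import numpy as np,cv2
from workcell import bot, imaging, get_obs
from scipy.spatial.transform import Rotation as Ro
def ray(n,uv,c=None):
    c=c or imaging.calibration(n);K,R,t=[np.array(c[k]) for k in("mtx","R","t")]
    d=np.array([(uv[0]-K[0,2])/K[0,0],(uv[1]-K[1,2])/K[1,1],1.])
    if n=="wrist":
        th=np.hypot(d[0],d[1]);s=np.sin(th)/max(th,1e-9);d=np.array([d[0]*s,d[1]*s,np.cos(th)])
    return -R.T@t,R.T@d
def onz(n,uv,z,c=None):
    o,d=ray(n,uv,c);return o+d*(z-o[2])/d[2]
def tri(*rays):
    A=sum(np.eye(3)-np.outer(d,d)/(d@d) for o,d in rays);b=sum((np.eye(3)-np.outer(d,d)/(d@d))@o for o,d in rays)
    return np.linalg.solve(A,b)
def proj(n,X,c=None):
    c=c or imaging.calibration(n);K,R,t=[np.array(c[k]) for k in("mtx","R","t")];p=R@np.array(X)+t
    if n=="wrist":
        r=np.hypot(p[0],p[1]);th=np.arctan2(r,p[2]);q=p[:2]/max(r,1e-9)*th
    else:q=p[:2]/p[2]
    return q*K[0,0]+K[:2,2]
def shift(target):
    o=get_obs();R=Ro.from_quat(o["tool_rot"]);return np.round(R.inv().apply(np.array(target)-o["eef_pos"]),4)
```

Run:
```python
from h import *
for n,z,ps in(("scene",.025,[(287,154),(325,167),(272,258),(228,238)]),("side",.025,[(283,158),(334,166),(297,280),(235,268)]),("scene",.02,[(172,207),(212,220),(265,142)]),("side",.02,[(152,237),(206,248),(253,150)])):
    for p in ps: print(n,p,onz(n,p,z).round(3))
for n,p in(("nut s",(197,192)),):
    print(tri(ray("scene",(197,192)),ray("side",(184,214))),tri(ray("scene",(212,157)),ray("side",(198,170))))
# bar ends
print("bar",tri(ray("scene",(215,130)),ray("side",(197,138))),[proj("scene",X).round() for X in[(.62,.25,.29),(.62,.3,.29)]])
im=[]
for n,(a,b,c,d) in(("scene",(110,270,150,340)),("side",(110,290,140,350))):
    I=cv2.imread(f"pics/{n}0.png")[a:b,c:d];im.append(cv2.resize(I,(798//2,int(798/2*(b-a)/(d-c))),interpolation=cv2.INTER_CUBIC))
h=max(i.shape[0] for i in im);im=[cv2.copyMakeBorder(i,0,h-i.shape[0],0,0,0) for i in im]
cv2.imwrite("pics/crop1.png",np.hstack(im))
```

```text
scene (287, 154) [ 0.484 -0.198  0.025]
scene (325, 167) [ 0.376 -0.196  0.025]
scene (272, 258) [0.386 0.118 0.025]
scene (228, 238) [0.491 0.116 0.025]
side (283, 158) [ 0.485 -0.19   0.025]
side (334, 166) [ 0.376 -0.191  0.025]
side (297, 280) [0.388 0.122 0.025]
side (235, 268) [0.492 0.126 0.025]
scene (172, 207) [0.651 0.097 0.02 ]
scene (212, 220) [0.549 0.087 0.02 ]
scene (265, 142) [ 0.56  -0.222  0.02 ]
side (152, 237) [0.658 0.094 0.02 ]
side (206, 248) [0.556 0.093 0.02 ]
side (253, 150) [ 0.558 -0.208  0.02 ]
[0.61380791 0.04510708 0.04191071] [ 0.61464638 -0.03269615  0.08698103]
bar [ 0.63593655 -0.08768641  0.12081904] [array([103., 166.]), array([ 78., 188.])]
```

View pics/crop1.png

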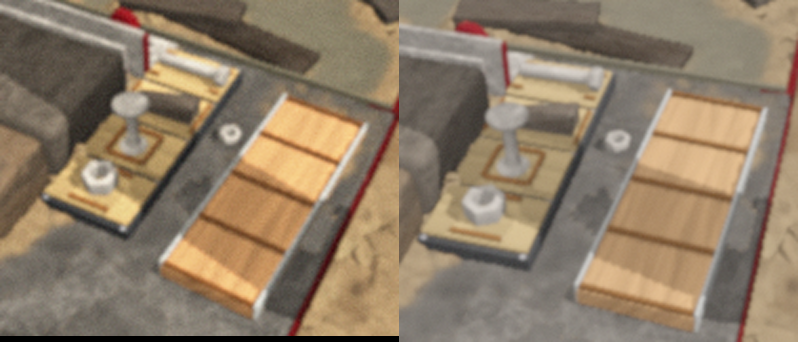

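Run:
```python
from h import *
c=imaging.calibration("wrist");o=get_obs();R=Ro.from_quat(o["tool_rot"])
print("cam off tool",R.inv().apply(-np.array(c["R"]).T@c["t"]-o["eef_pos"]),R.inv().apply(np.array(c["R"])[2]))
for a,b in(((220,127),(196.3,134)),((221.4,143),(197.4,156)),((95,88),(20,110))): 
    X=tri(ray("scene",a),ray("side",b));print("bar",X,proj("scene",X),proj("side",X))
print(shift((.42,-.05,.33)))
```

```text
cam off tool [ 0.08059946 -0.00149306 -0.14222712] [-3.12500770e-01 -4.47895867e-04  9.49917401e-01]
bar [ 0.67104615 -0.16531114  0.07018021] [220.05696333 127.09901748] [196.21225477 133.88447715]
bar [ 0.68861165 -0.19623539 -0.0140625 ] [221.38773704 142.97943015] [197.41902348 156.02398995]
bar [ 1.1073247  -0.15549533  0.06856527] [95.5666739  88.95392147] [ 19.12477028 108.83136178]
[ 0.3657 -0.2872 -0.0989]
```

Emit:
jog_arm(rows={"wx": [0,0],"wy": [0,0],"wz": [0.1,0.2],"tx": [0,0],"ty": [0,0],"tz": [-0.05,-0.1],"finger_gap": [0.085,0.085]})

```text
clock: 0.4
eef_pos: [0.198, -0.4583, 0.3315]
tool_rot: [0.995, 0.102, -0.0, -0.001]
ft_force: [0.0, -1.6, 0.3]
grip_width: 0.0847
grasp_force: 0.0
```

Emit:
jog_arm(rows={"wx": [0,0,0,0,0,0,0,0,0,0],"wy": [0,0,0,0,0,0,0,0,0,0],"wz": [0.05,0.1,0.15,0.2,0.23,0.23,0.23,0.23,0.23,0.23],"tx": [0.04,0.08,0.12,0.16,0.2,0.23,0.26,0.29,0.33,0.37],"ty": [-0.03,-0.07,-0.11,-0.15,-0.19,-0.23,-0.27,-0.31,-0.34,-0.34],"tz": [0,0,0,0,0,0,0,0,0,0],"finger_gap": [0.085,0.085,0.085,0.085,0.085,0.085,0.085,0.085,0.085,0.085]})

```text
clock: 1.65
eef_pos: [0.4907, -0.0475, 0.3316]
tool_rot: [1.0, -0.009, 0.0, -0.0]
ft_force: [0.2, 0.1, -0.1]
grip_width: 0.0851
grasp_force: 0.0
```

Run:
```python
from h import *
print(shift((.5,-.05,.33)),get_obs()["joint_pos"])
```

```text
[0.0094 0.0023 0.0016] [-9.67083388e-02  2.07454175e-01  2.20504802e-01  1.58357642e+00
  3.15925632e-04  3.06343254e+00]
```

Run:
```python
from h import *
import pickle
c=imaging.calibration("wrist");I=imaging.camera("wrist");pickle.dump((c,I),open("w1.pkl","wb"))
cv2.imwrite("pics/w1.png",cv2.resize(I[:,:,::-1],(800,600),interpolation=cv2.INTER_CUBIC))
```

```text
(no output)
```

View pics/w1.png

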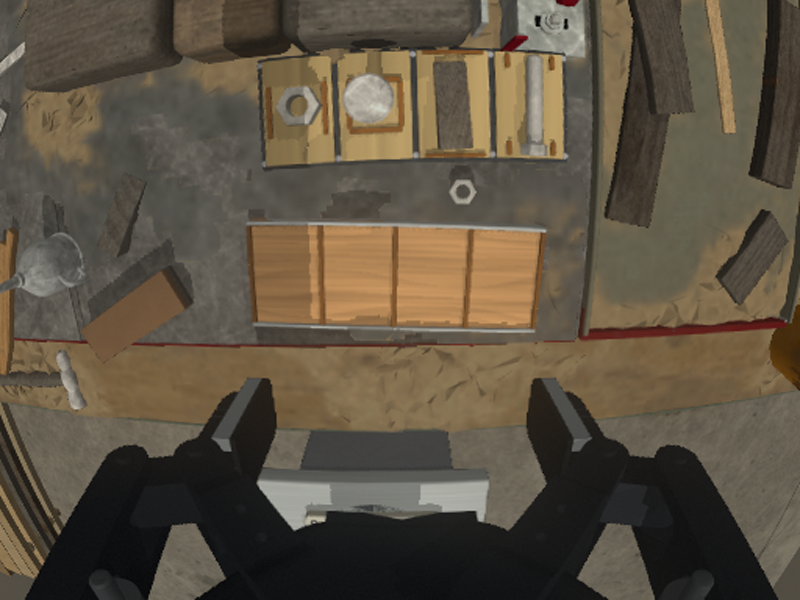

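Emit:
jog_arm(rows={"wx": [0,0,0,0,0,0,0,0,0],"wy": [0,0,0,0,0,0,0,0,0],"wz": [-0.18,-0.36,-0.54,-0.72,-0.9,-1.08,-1.26,-1.44,-1.58],"tx": [0,0,0,0,0,0,0,0,0],"ty": [0,0,0,0,0,0,0,0,0],"tz": [0,0,0,0,0,0,0,0,0],"finger_gap": [0.085,0.085,0.085,0.085,0.085,0.085,0.085,0.085,0.085]}, quiet=true)

```text
ok
```

Emit:
jog_arm(rows={"wx": [0,0,0,0,0,0,0,0,0,0],"wy": [0,0,0,0,0,0,0,0,0,0],"wz": [-0.18,-0.36,-0.54,-0.72,-0.9,-1.08,-1.26,-1.44,-1.55,-1.55],"tx": [0,0,0,0,0,0,0,0,0,0],"ty": [0,0,0,0,0,0,0,0,0,0],"tz": [0,0,0,0,0,0,0,0,0,0],"finger_gap": [0.085,0.085,0.085,0.085,0.085,0.085,0.085,0.085,0.085,0.085]})

```text
clock: 4.08
eef_pos: [0.4899, -0.0501, 0.331]
tool_rot: [0.018, 1.0, 0.0, -0.0]
ft_force: [-0.8, -0.3, -0.3]
grip_width: 0.0849
grasp_force: 0.0
```

Run:
```python
from h import *
import pickle
c=imaging.calibration("wrist");I=imaging.camera("wrist");pickle.dump((c,I),open("w2.pkl","wb"))
cv2.imwrite("pics/w2.png",cv2.resize(I[:,:,::-1],(800,600),interpolation=cv2.INTER_CUBIC))
```

```text
(no output)
```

View pics/w2.png

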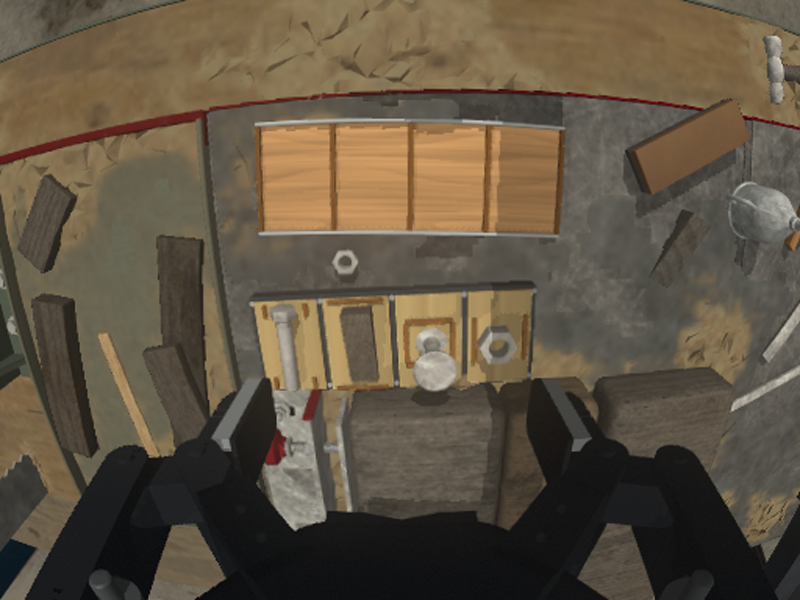

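Run:
```python
from h import *
import pickle
c1,_=pickle.load(open("w1.pkl","rb"));c2,_=pickle.load(open("w2.pkl","rb"))
s=512/800
def T(a,b,zn):
    r=[ray("wrist",(p[0]*s,p[1]*s),c) for p,c in((a,c1),(b,c2))]
    X=tri(*r);e=[np.hypot(*(proj("wrist",X,c)/s-p)).round(1) for p,c in((a,c1),(b,c2))]
    print(X.round(4),e,[onz("wrist",(p[0]*s,p[1]*s),zn,c)[:2].round(4) for p,c in((a,c1),(b,c2))])
    return X
print("asm");A=[T((248,224),(558,236),.025),T((546,229),(259,234),.025),T((535,333),(257,123),.025),T((253,327),(564,127),.025)]
m=np.mean(A,0);print("ctr",m,"yaw",np.arctan2(-(A[0]-A[1])[0],(A[0]-A[1])[1]),np.arctan2(-(A[3]-A[2])[0],(A[3]-A[2])[1]),np.linalg.norm(A[0]-A[1]),np.linalg.norm(A[0]-A[3]))
print("strip");S=[T((263,166),(537,285),.02),T((566,158),(250,292),.02)];print(np.linalg.norm(S[0]-S[1]),np.arctan2(-(S[0]-S[1])[0],(S[0]-S[1])[1]))
print("nut");T((299,105),(497,345),.044)
print("stud");T((369,99),(435,371),.094)
print("wedge thick, thin");T((437,147),(372,308),.05);T((472,150),(341,307),.05);T((438,63),(379,380),.031);T((467,63),(351,381),.031)
print("bolt");T((536,148),(285,315),.04);T((534,58),(291,387),.035)
```

```text
asm
[0.5001 0.1092 0.028 ] [np.float64(1.4), np.float64(1.3)] [array([0.4997, 0.1088]), array([0.5008, 0.1117])]
[ 0.4887 -0.1923  0.024 ] [np.float64(0.4), np.float64(0.4)] [array([ 0.4889, -0.1924]), array([ 0.4885, -0.1915])]
[ 0.3774 -0.1852  0.0291] [np.float64(1.8), np.float64(2.0)] [array([ 0.3754, -0.1886]), array([ 0.3772, -0.1844])]
[0.3904 0.1136 0.0317] [np.float64(0.0), np.float64(0.0)] [array([0.3876, 0.1161]), array([0.3901, 0.116 ])]
ctr [ 0.43916664 -0.0386555   0.02820089] yaw -0.03778386127920056 -0.04323616839763189 0.30173861243292727 0.10990176982527221
strip
[0.5568 0.0941 0.0112] [np.float64(1.3), np.float64(1.3)] [array([0.5571, 0.09  ]), array([0.5541, 0.0929])]
[ 0.5608 -0.223  -0.0106] [np.float64(0.9), np.float64(0.8)] [array([ 0.5614, -0.2128]), array([ 0.5511, -0.2108])]
0.3178707748276185 0.012644586028318375
nut
[0.6138 0.0479 0.0354] [np.float64(0.6), np.float64(0.6)] [array([0.6129, 0.0455]), array([0.6099, 0.0467])]
stud
[ 0.6096 -0.0218  0.0952] [np.float64(1.0), np.float64(0.8)] [array([ 0.6097, -0.0225]), array([ 0.6103, -0.021 ])]
wedge thick, thin
[ 0.5691 -0.0807  0.0315] [np.float64(0.5), np.float64(0.5)] [array([ 0.5692, -0.0797]), array([ 0.5624, -0.0787])]
[ 0.5665 -0.1128  0.0331] [np.float64(1.4), np.float64(1.3)] [array([ 0.5666, -0.1115]), array([ 0.5604, -0.109 ])]
[ 0.6488 -0.0799  0.038 ] [np.float64(3.1), np.float64(2.7)] [array([ 0.6502, -0.0833]), array([ 0.6525, -0.0775])]
[ 0.6495 -0.1084  0.0375] [np.float64(1.3), np.float64(1.2)] [array([ 0.6507, -0.1106]), array([ 0.653 , -0.1081])]
bolt
[ 0.5701 -0.1711  0.0428] [np.float64(2.9), np.float64(2.7)] [array([ 0.5701, -0.1748]), array([ 0.5708, -0.1691])]
[ 0.6589 -0.1756  0.0328] [np.float64(0.2), np.float64(0.1)] [array([ 0.6584, -0.1748]), array([ 0.6576, -0.1751])]
```

Emit:
jog_arm(rows={"wx": [0,0,0,0,0,0],"wy": [0,0,0,0,0,0],"wz": [0,0,0,0,0,0],"tx": [-0.04,-0.08,-0.119,-0.119,-0.119,-0.119],"ty": [0.011,0.022,0.032,0.032,0.032,0.032],"tz": [0.03,0.06,0.09,0.14,0.18,0.18],"finger_gap": [0.06,0.06,0.06,0.06,0.06,0.06]})

```text
clock: 4.88
eef_pos: [0.6071, -0.0219, 0.1471]
tool_rot: [0.018, 1.0, 0.0, -0.005]
ft_force: [-0.1, -0.7, -0.2]
grip_width: 0.0601
grasp_force: 0.0
```

Run:
```python
from h import *
c=imaging.calibration("wrist");I=imaging.camera("wrist")
cv2.imwrite("pics/w3.png",I[:,:,::-1]);print(shift((.610,-.022,.066)), proj("wrist",(.61,-.022,.094)),get_obs()["joint_pos"].round(2))
```

```text
[-0.0012  0.      0.0842] [254.2968205  209.53576307] [-0.04  0.5   0.18  1.25  0.   -0.  ]
```

View pics/w3.png

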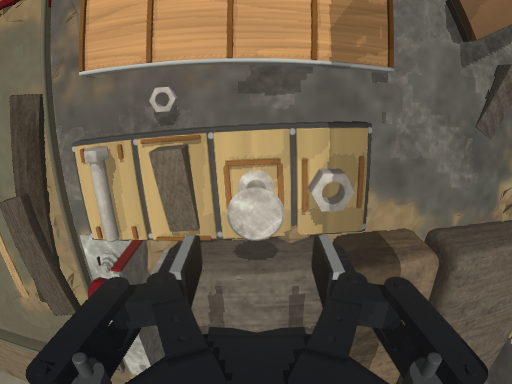

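Run:
```python
from h import *
c=imaging.calibration("wrist")
for n,p,z in(("nut",(329,190),.044),("nutL",(309,190),.044),("nutR",(350,190),.044),("wt1",(152,151),.05),("wt2",(186,146),.05),("wn1",(199,227),.031),("wn2",(167,233),.031),("bh",(97,157),.044),("be",(109,237),.035),("stud",(256,212),.094)): print(n,onz("wrist",p,z,c).round(4))
```

```text
nut [0.6142 0.0448 0.044 ]
nutL [0.6136 0.0263 0.044 ]
nutR [0.6149 0.0648 0.044 ]
wt1 [ 0.5714 -0.1093  0.05  ]
wt2 [ 0.5689 -0.0783  0.05  ]
wn1 [ 0.6528 -0.0786  0.031 ]
wn2 [ 0.6591 -0.1129  0.031 ]
bh [ 0.5741 -0.1697  0.044 ]
be [ 0.6625 -0.1798  0.035 ]
stud [ 0.612  -0.0208  0.094 ]
```

Emit:
jog_arm(rows={"wx": [0,0,0,0,0,0,0,0,0],"wy": [0,0,0,0,0,0,0,0,0],"wz": [0,0,0,0,0,0,0,0,0],"tx": [0,-0.001,-0.001,-0.001,-0.001,-0.001,-0.001,-0.001,-0.001],"ty": [0,0,0,0,0,0,0,0,0],"tz": [0.04,0.07,0.081,0.081,0.081,0.081,0.081,0.081,0.081],"finger_gap": [0.06,0.06,0.06,0.06,0.02,0.02,0.02,0.02,0.02]})

```text
clock: 6.05
eef_pos: [0.613, -0.0224, 0.0731]
tool_rot: [0.017, 1.0, -0.0, 0.002]
ft_force: [-0.9, -0.3, 5.4]
grip_width: 0.0371
grasp_force: 59.2
```

Emit:
jog_arm(rows={"wx": [0,0,0,0,0,0,0,0,0,0],"wy": [0,0,0,0,0,0,0,0,0,0],"wz": [0,0,0,0,0,0,0,0,0,0],"tx": [0,0,0.03,0.07,0.11,0.15,0.174,0.174,0.174,0.174],"ty": [0,0,-0.01,-0.024,-0.038,-0.051,-0.059,-0.059,-0.059,-0.059],"tz": [-0.03,-0.06,-0.07,-0.07,-0.07,-0.07,-0.07,-0.06,-0.05,-0.05],"finger_gap": [0.02,0.02,0.02,0.02,0.02,0.02,0.02,0.02,0.02,0.02]})

```text
clock: 7.3
eef_pos: [0.4352, -0.0748, 0.1192]
tool_rot: [0.017, 1.0, 0.0, -0.001]
ft_force: [-0.0, -0.1, -3.4]
grip_width: 0.0368
grasp_force: 60.6
```

Run:
```python
from h import *
I=[cv2.resize(imaging.camera(n)[:,:,::-1],(400,300)) for n in("wrist","side")]
cv2.imwrite("pics/w4.png",np.hstack(I));print(shift((.4371,-.0755,.068)))
```

```text
[-0.0014 -0.0006  0.052 ]
```

View pics/w4.png

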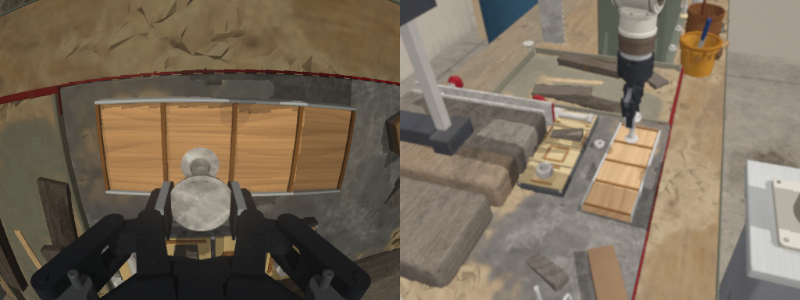

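Emit:
jog_arm(rows={"wx": [0,0,0,0,0],"wy": [0,0,0,0,0],"wz": [0,0,0,0,0],"tx": [-0.001,-0.001,-0.001,-0.001,-0.001],"ty": [0,0,0,0,0],"tz": [0.02,0.04,0.047,0.049,0.05],"finger_gap": [0.02,0.02,0.02,0.02,0.02]})

```text
clock: 8.02
eef_pos: [0.437, -0.0753, 0.0709]
tool_rot: [0.017, 1.0, -0.0, 0.001]
ft_force: [0.1, -0.0, -3.4]
grip_width: 0.0369
grasp_force: 60.7
```

Emit:
jog_arm(rows={"wx": [0,0,0],"wy": [0,0,0],"wz": [0,0,0],"tx": [0,0,0],"ty": [0,0,0],"tz": [0.0015,0.003,0.003],"finger_gap": [0.02,0.02,0.02]})

```text
clock: 8.4
eef_pos: [0.4372, -0.0754, 0.0681]
tool_rot: [0.017, 1.0, -0.0, 0.001]
ft_force: [-1.1, -0.2, 2.1]
grip_width: 0.0367
grasp_force: 61.0
```

Emit:
jog_arm(rows={"wx": [0,0,0,0,0,0],"wy": [0,0,0,0,0,0],"wz": [0,0,0,0,0,0],"tx": [0,0,0,0,0,0],"ty": [0,0,0,0,0,0],"tz": [0,0,0,-0.03,-0.08,-0.1],"finger_gap": [0.055,0.055,0.055,0.055,0.055,0.055]})

```text
clock: 9.15
eef_pos: [0.4378, -0.0754, 0.17]
tool_rot: [0.017, 1.0, -0.0, 0.002]
ft_force: [1.3, 0.0, -0.3]
grip_width: 0.0549
grasp_force: 0.0
```

Emit:
jog_arm(rows={"wx": [0,0,0,0,0,0,0,0,0,0],"wy": [0,0,0,0,0,0,0,0,0,0],"wz": [0.18,0.36,0.54,0.72,0.9,1.08,1.26,1.44,1.571,1.571],"tx": [-0.02,-0.04,-0.06,-0.08,-0.1,-0.12,-0.14,-0.16,-0.173,-0.173],"ty": [0.015,0.03,0.045,0.06,0.075,0.09,0.105,0.12,0.127,0.127],"tz": [0,0,0,0,0,0,0,0,0,0],"finger_gap": [0.05,0.05,0.05,0.05,0.05,0.05,0.05,0.05,0.05,0.05]})

```text
clock: 10.4
eef_pos: [0.6139, 0.0464, 0.1666]
tool_rot: [0.718, 0.696, -0.0, -0.0]
ft_force: [-1.1, -0.4, -0.7]
grip_width: 0.05
grasp_force: 0.0
```

Run:
```python
from h import *
c=imaging.calibration("wrist");I=imaging.camera("wrist")
cv2.imwrite("pics/w5.png",I[:,:,::-1]);print(shift((.614,.0455,.028)), proj("wrist",(.614,.0455,.044)),get_obs()["joint_pos"].round(2))
```

```text
[-0.0004  0.001   0.1387] [257.86129467 182.89492183] [ 0.07  0.5   0.22  1.29 -0.    1.68]
```

View pics/w5.png

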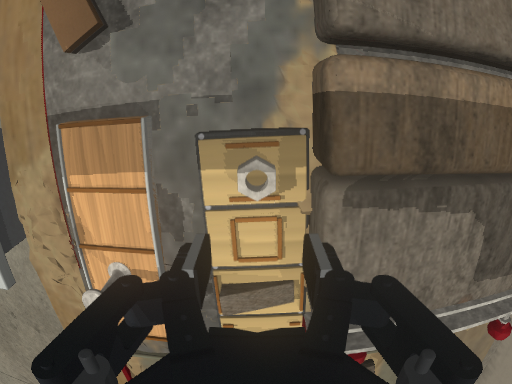

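Emit:
jog_arm(rows={"wx": [0,0,0,0,0],"wy": [0,0,0,0,0],"wz": [0,0,0,0,0],"tx": [0.001,0.001,0.001,0.001,0.001],"ty": [0,0,0,0,0],"tz": [0.05,0.1,0.125,0.134,0.134],"finger_gap": [0.05,0.05,0.05,0.05,0.05]})

```text
clock: 11.08
eef_pos: [0.6133, 0.0466, 0.0335]
tool_rot: [0.719, 0.695, -0.0, -0.0]
ft_force: [0.3, -0.4, 0.7]
grip_width: 0.0502
grasp_force: 0.0
```

Run:
```python
from h import *
print(onz("wrist",(1,1),0)[0]*0,shift((.614,.047,.028)))
```

```text
0.0 [0.0004 0.0007 0.0055]
```

Emit:
jog_arm(rows={"wx": [0,0,0,0,0,0,0],"wy": [0,0,0,0,0,0,0],"wz": [0,0,0,0,0,0,0],"tx": [0,0,0,0,0,0,0],"ty": [0,0,0,0,0,0,0],"tz": [0.003,0.005,0.005,0.005,0.005,0.005,0.005],"finger_gap": [0.05,0.05,0.02,0.02,0.02,0.02,0.02]})

```text
clock: 11.95
eef_pos: [0.6154, 0.0471, 0.031]
tool_rot: [0.719, 0.695, 0.002, 0.002]
ft_force: [-0.1, -0.3, 7.8]
grip_width: 0.0345
grasp_force: 60.7
```

Emit:
jog_arm(rows={"wx": [0,0,0,0,0,0,0,0,0,0],"wy": [0,0,0,0,0,0,0,0,0,0],"wz": [0,0,0,0,0,0,0,0,0,0],"tx": [0,0,-0.034,-0.068,-0.102,-0.136,-0.17,-0.204,-0.204,-0.204],"ty": [0,0,-0.029,-0.058,-0.087,-0.116,-0.145,-0.174,-0.174,-0.174],"tz": [-0.05,-0.1,-0.1,-0.1,-0.1,-0.1,-0.1,-0.1,-0.09,-0.09],"finger_gap": [0.02,0.02,0.02,0.02,0.02,0.02,0.02,0.02,0.02,0.02]})

```text
clock: 13.2
eef_pos: [0.4326, -0.1509, 0.1181]
tool_rot: [0.719, 0.695, 0.0, -0.0]
ft_force: [1.0, 0.2, -0.8]
grip_width: 0.0341
grasp_force: 60.4
```

Run:
```python
from h import *
I=imaging.camera("wrist");cv2.imwrite("pics/w6.png",I[:,:,::-1]);print(shift((.4341,-.1504,.026)))
```

```text
[0.0002 0.0009 0.0923]
```

View pics/w6.png

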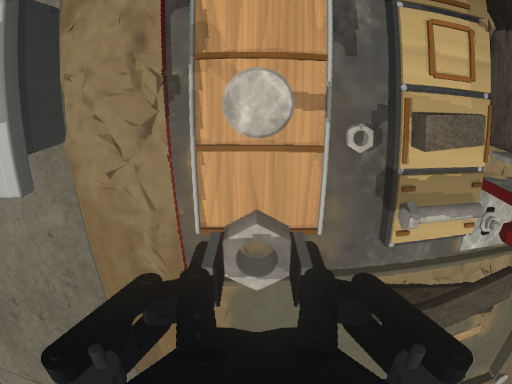

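Emit:
jog_arm(rows={"wx": [0,0,0,0,0],"wy": [0,0,0,0,0],"wz": [0,0,0,0,0],"tx": [0,0,0,0,0],"ty": [0.001,0.001,0.001,0.001,0.001],"tz": [0.05,0.08,0.088,0.09,0.09],"finger_gap": [0.02,0.02,0.02,0.02,0.02]})

```text
clock: 13.88
eef_pos: [0.435, -0.1512, 0.0294]
tool_rot: [0.719, 0.695, 0.001, 0.001]
ft_force: [-0.1, -0.2, -0.7]
grip_width: 0.0341
grasp_force: 60.3
```

Emit:
jog_arm(rows={"wx": [0,0,0,0],"wy": [0,0,0,0],"wz": [0,0,0,0],"tx": [0,0,0,0],"ty": [0,0,0,0],"tz": [0.001,0.002,0.003,0.003],"finger_gap": [0.02,0.02,0.02,0.02]})

```text
clock: 14.38
eef_pos: [0.434, -0.1513, 0.026]
tool_rot: [0.719, 0.695, 0.0, 0.0]
ft_force: [-2.1, 0.9, 5.4]
grip_width: 0.0342
grasp_force: 61.0
```

Emit:
jog_arm(rows={"wx": [0,0,0,0,0,0],"wy": [0,0,0,0,0,0],"wz": [0,0,0,0,0,0],"tx": [0,0,0,0,0,0],"ty": [0,0,0,0,0,0],"tz": [0,0,0,-0.03,-0.08,-0.12],"finger_gap": [0.05,0.05,0.05,0.05,0.05,0.05]})

```text
clock: 15.12
eef_pos: [0.4339, -0.1511, 0.1469]
tool_rot: [0.719, 0.695, 0.0, 0.0]
ft_force: [1.0, -0.5, -0.0]
grip_width: 0.0499
grasp_force: 0.0
```

Emit:
jog_arm(rows={"wx": [0,0,0,0,0,0,0,0,0,0],"wy": [0,0,0,0,0,0,0,0,0,0],"wz": [-0.18,-0.36,-0.54,-0.72,-0.9,-1.08,-1.26,-1.44,-1.585,-1.585],"tx": [0.007,0.014,0.021,0.028,0.035,0.042,0.05,0.057,0.0615,0.0615],"ty": [0.02,0.04,0.06,0.08,0.1,0.12,0.14,0.16,0.166,0.166],"tz": [0,0,0,0,0,0,0,0,0,0],"finger_gap": [0.048,0.048,0.048,0.048,0.048,0.048,0.048,0.048,0.048,0.048]})

```text
clock: 16.38
eef_pos: [0.6018, -0.0949, 0.1447]
tool_rot: [0.01, 1.0, 0.0, -0.0]
ft_force: [0.2, 0.1, 0.3]
grip_width: 0.0481
grasp_force: 0.0
```

Run:
```python
from h import *
c=imaging.calibration("wrist");I=imaging.camera("wrist")
cv2.imwrite("pics/w7.png",I[:,:,::-1]);print(shift((.602,-.0955,.028)), proj("wrist",(.602,-.0955,.042)),get_obs()["joint_pos"].round(2))
```

```text
[-0.0007 -0.0003  0.1168] [254.15536024 188.55180681] [-0.16  0.5   0.16  1.23 -0.   -0.13]
```

View pics/w7.png

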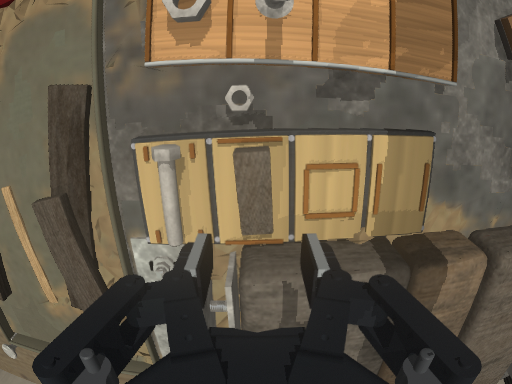

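Run:
```python
from h import *
for p,z in(((252.5,149),.05),((257,235),.031),((167,150),.044),((167,163),.044),((174,243),.037)): print(p,onz("wrist",p,z).round(4))
```

```text
(252.5, 149) [ 0.5656 -0.0959  0.05  ]
(257, 235) [ 0.6529 -0.0941  0.031 ]
(167, 150) [ 0.565  -0.1692  0.044 ]
(167, 163) [ 0.5764 -0.1703  0.044 ]
(174, 243) [ 0.6583 -0.1757  0.037 ]
```

Emit:
jog_arm(rows={"wx": [0,0,0,0,0],"wy": [0,0,0,0,0],"wz": [0,0,0,0,0],"tx": [0,0,0,0,0],"ty": [0,0,0,0,0],"tz": [0.05,0.09,0.105,0.11,0.11],"finger_gap": [0.048,0.048,0.048,0.048,0.048]})

```text
clock: 17.05
eef_pos: [0.6026, -0.0956, 0.0365]
tool_rot: [0.01, 1.0, -0.0, 0.001]
ft_force: [-0.5, 0.2, -0.1]
grip_width: 0.0482
grasp_force: 0.0
```

Emit:
jog_arm(rows={"wx": [0,0,0,0,0,0,0],"wy": [0,0,0,0,0,0,0],"wz": [0,0,0,0,0,0,0],"tx": [0,0,0,0,0,0,0],"ty": [0,0,0,0,0,0,0],"tz": [0.004,0.007,0.007,0.007,0.007,0.007,0.007],"finger_gap": [0.048,0.048,0.02,0.02,0.02,0.02,0.02]})

```text
clock: 17.92
eef_pos: [0.6021, -0.0953, 0.0288]
tool_rot: [0.01, 1.0, -0.0, 0.0]
ft_force: [0.2, 0.6, 5.3]
grip_width: 0.0291
grasp_force: 60.9
```

Emit:
jog_arm(rows={"wx": [0,0,0,0,0,0,0,0,0],"wy": [0,0,0,0,0,0,0,0,0],"wz": [0,0,0,0,0,0,0.02,0.02,0.02],"tx": [0,0,0.035,0.07,0.105,0.14,0.171,0.171,0.171],"ty": [0,0,0.018,0.037,0.056,0.075,0.0915,0.0915,0.0915],"tz": [-0.05,-0.1,-0.11,-0.11,-0.11,-0.11,-0.1,-0.08,-0.08],"finger_gap": [0.02,0.02,0.02,0.02,0.02,0.02,0.02,0.02,0.02]})

```text
clock: 19.05
eef_pos: [0.4306, -0.0002, 0.1069]
tool_rot: [0.02, 1.0, -0.0, -0.002]
ft_force: [0.3, -0.6, -1.1]
grip_width: 0.0288
grasp_force: 60.3
```

Run:
```python
from h import *
I=imaging.camera("wrist");cv2.imwrite("pics/w8.png",I[:,:,::-1]);print(shift((.4326,-.0005,.024)))
```

```text
[-0.001  -0.0001  0.0838]
```

View pics/w8.png

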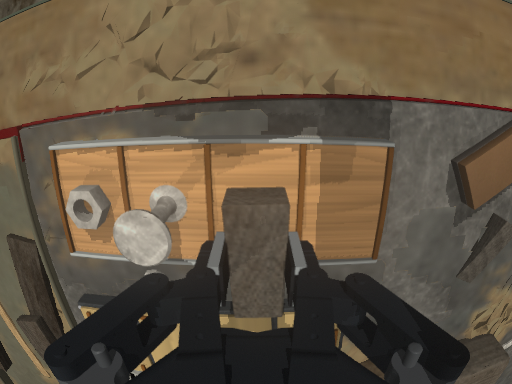

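Emit:
jog_arm(rows={"wx": [0,0,0,0,0,0],"wy": [0,0,0,0,0,0],"wz": [0,0,0,0,0,0],"tx": [0,0,0,0,0,0],"ty": [0,0,0,0,0,0],"tz": [0.04,0.07,0.078,0.081,0.083,0.083],"finger_gap": [0.02,0.02,0.02,0.02,0.02,0.02]})

```text
clock: 19.85
eef_pos: [0.4334, -0.0004, 0.0261]
tool_rot: [0.02, 1.0, 0.0, 0.001]
ft_force: [0.2, 0.0, -0.7]
grip_width: 0.029
grasp_force: 60.3
```

Emit:
jog_arm(rows={"wx": [0,0,0],"wy": [0,0,0],"wz": [0,0,0],"tx": [0,0,0],"ty": [0,0,0],"tz": [0.001,0.0025,0.0025],"finger_gap": [0.02,0.02,0.02]})

```text
clock: 20.23
eef_pos: [0.433, -0.0004, 0.0237]
tool_rot: [0.02, 1.0, 0.0, 0.001]
ft_force: [-1.0, 0.1, 5.6]
grip_width: 0.0293
grasp_force: 61.1
```

Emit:
jog_arm(rows={"wx": [0,0,0,0,0,0],"wy": [0,0,0,0,0,0],"wz": [0,0,0,0,0,0],"tx": [0,0,0,0,0,0],"ty": [0,0,0,0,0,0],"tz": [0,0,0,-0.03,-0.08,-0.12],"finger_gap": [0.038,0.038,0.038,0.038,0.038,0.038]})

```text
clock: 20.98
eef_pos: [0.4325, -0.0006, 0.1442]
tool_rot: [0.02, 1.0, -0.0, 0.0]
ft_force: [1.3, 0.3, 0.4]
grip_width: 0.0383
grasp_force: 0.0
```

Emit:
jog_arm(rows={"wx": [0,0,0,0,0,0],"wy": [0,0,0,0,0,0],"wz": [0.02,0.02,0.02,0.02,0.02,0.02],"tx": [-0.036,-0.072,-0.108,-0.144,-0.179,-0.179],"ty": [-0.033,-0.066,-0.099,-0.132,-0.1655,-0.1655],"tz": [0,0,0,0,0,0],"finger_gap": [0.04,0.04,0.04,0.04,0.04,0.04]})

```text
clock: 21.72
eef_pos: [0.606, -0.1755, 0.1409]
tool_rot: [0.031, 1.0, -0.0, -0.0]
ft_force: [-0.8, 0.3, 0.4]
grip_width: 0.04
grasp_force: 0.0
```

Run:
```python
from h import *
c=imaging.calibration("wrist");I=imaging.camera("wrist")
cv2.imwrite("pics/w9.png",I[:,:,::-1]);print(shift((.6055,-.173,.03)), proj("wrist",(.6055,-.173,.043)),get_obs()["joint_pos"].round(2))
```

```text
[-0.0011  0.0009  0.1111] [255.6384633  190.76402898] [-0.28  0.55  0.22  1.25 -0.   -0.22]
```

View pics/w9.png

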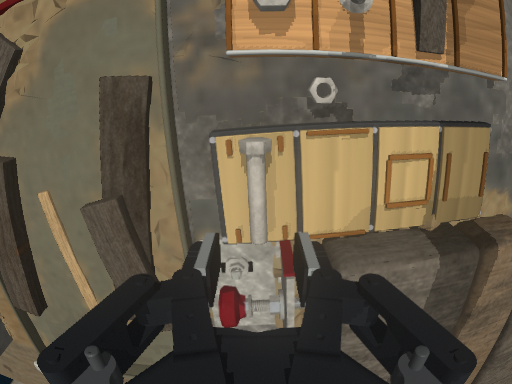

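Run:
```python
from h import *
for p,z in(((256,139),.044),((256,155),.049),((260,242),.035),((257.5,200),.043)): print(p,onz("wrist",p,z).round(4))
```

```text
(256, 139) [ 0.5609 -0.1699  0.044 ]
(256, 155) [ 0.5732 -0.1707  0.049 ]
(260, 242) [ 0.6596 -0.1723  0.035 ]
(257.5, 200) [ 0.614  -0.1719  0.043 ]
```

Emit:
jog_arm(rows={"wx": [0,0,0,0,0],"wy": [0,0,0,0,0],"wz": [0,0,0,0,0],"tx": [0,0,0,0,0],"ty": [0,0,0,0,0],"tz": [0.05,0.09,0.1,0.105,0.105],"finger_gap": [0.04,0.04,0.04,0.04,0.04]})

```text
clock: 22.4
eef_pos: [0.6057, -0.1729, 0.0394]
tool_rot: [0.03, 1.0, -0.0, 0.001]
ft_force: [0.2, 0.9, 0.0]
grip_width: 0.0402
grasp_force: 0.0
```

Emit:
jog_arm(rows={"wx": [0,0,0,0,0,0,0,0],"wy": [0,0,0,0,0,0,0,0],"wz": [0,0,0,0,0,0,0,0],"tx": [0,0,0,0,0,0,0,0],"ty": [0.001,0.001,0.001,0.001,0.001,0.001,0.001,0.001],"tz": [0.005,0.009,0.009,0.009,0.009,0.009,0.009,0.009],"finger_gap": [0.04,0.04,0.005,0.005,0.005,0.005,0.005,0.005]})

```text
clock: 23.4
eef_pos: [0.605, -0.172, 0.029]
tool_rot: [0.03, 1.0, -0.0, 0.0]
ft_force: [-1.8, -1.4, 2.3]
grip_width: 0.0137
grasp_force: 58.6
```

Emit:
jog_arm(rows={"wx": [0,0,0,0,0,0,0,0,0,0],"wy": [0,0,0,0,0,0,0,0,0,0],"wz": [0,0,0,0,0,0,0,0,-0.02,-0.02],"tx": [0,0,0,0.03,0.06,0.09,0.12,0.15,0.1815,0.1815],"ty": [0,0,0,0.04,0.08,0.12,0.16,0.2,0.236,0.236],"tz": [-0.04,-0.08,-0.11,-0.11,-0.11,-0.11,-0.11,-0.11,-0.1,-0.08],"finger_gap": [0.005,0.005,0.005,0.005,0.005,0.005,0.005,0.005,0.005,0.005]})

```text
clock: 24.65
eef_pos: [0.4357, 0.0769, 0.1087]
tool_rot: [0.017, 1.0, 0.0, -0.0]
ft_force: [1.5, -0.5, -1.9]
grip_width: 0.0136
grasp_force: 59.1
```

Emit:
jog_arm(rows={"wx": [0,0],"wy": [0,0],"wz": [0,0],"tx": [0,0],"ty": [0,0],"tz": [0,0],"finger_gap": [0.005,0.005]})

```text
clock: 24.9
eef_pos: [0.4382, 0.0743, 0.1091]
tool_rot: [0.02, 1.0, 0.0, 0.0]
ft_force: [-0.3, -0.4, -2.3]
grip_width: 0.0138
grasp_force: 59.1
```

Run:
```python
from h import *
I=imaging.camera("wrist");cv2.imwrite("pics/w10.png",I[:,:,::-1]);print(shift((.438,.0746,.024)))
```

```text
[0.0007 0.0003 0.0853]
```

View pics/w10.png

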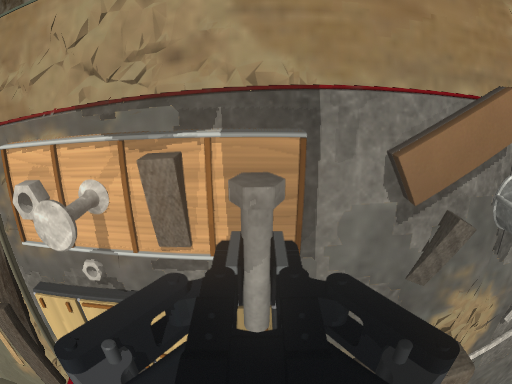

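Emit:
jog_arm(rows={"wx": [0,0,0,0,0,0],"wy": [0,0,0,0,0,0],"wz": [0,0,0,0,0,0],"tx": [0,0,0,0,0,0],"ty": [0,0,0,0,0,0],"tz": [0.04,0.07,0.08,0.083,0.0845,0.0845],"finger_gap": [0.005,0.005,0.005,0.005,0.005,0.005]})

```text
clock: 25.7
eef_pos: [0.4388, 0.0746, 0.0252]
tool_rot: [0.02, 1.0, 0.0, 0.001]
ft_force: [0.5, 0.1, -1.6]
grip_width: 0.0132
grasp_force: 59.1
```

Emit:
jog_arm(rows={"wx": [0,0,0],"wy": [0,0,0],"wz": [0,0,0],"tx": [0,0,0],"ty": [0,0,0],"tz": [0.001,0.002,0.002],"finger_gap": [0.005,0.005,0.005]})

```text
clock: 26.08
eef_pos: [0.4386, 0.0747, 0.0238]
tool_rot: [0.02, 1.0, 0.0, 0.001]
ft_force: [-2.7, -1.3, 8.2]
grip_width: 0.0134
grasp_force: 60.4
```

Contact; release, lift clear and look.

Emit:
jog_arm(rows={"wx": [0,0,0,0,0,0,0,0,0,0],"wy": [0,0,0,0,0,0,0,0,0,0],"wz": [0,0,0,0,0,0,0,0,0,0],"tx": [0,0,0,0,0,0,-0.03,-0.06,-0.06,-0.06],"ty": [0,0,0,0,0,0,-0.04,-0.09,-0.11,-0.11],"tz": [0,0,0,-0.02,-0.06,-0.12,-0.18,-0.22,-0.25,-0.25],"finger_gap": [0.03,0.03,0.03,0.03,0.03,0.03,0.03,0.03,0.03,0.03]})

```text
clock: 27.32
eef_pos: [0.496, -0.0401, 0.2757]
tool_rot: [0.022, 1.0, -0.0, 0.004]
ft_force: [-0.6, 0.4, -0.3]
grip_width: 0.0301
grasp_force: 0.0
```

Run:
```python
from h import *
I=imaging.camera("wrist");cv2.imwrite("pics/w11.png",cv2.resize(I[60:280,80:460,::-1],(760,440),interpolation=cv2.INTER_CUBIC))
ux=np.array([.9992,-.04,0]);uy=np.array([.04,.9992,0]);C=np.array([.4386,-.038,0])
for y in(.1125,.0375,-.0375,-.1125):
    print((2*(proj("wrist",C+uy*y+[0,0,.02])-[80,60])).round())
```

```text
[515. 106.]
[405. 103.]
[291. 103.]
[182. 107.]
```

View pics/w11.png

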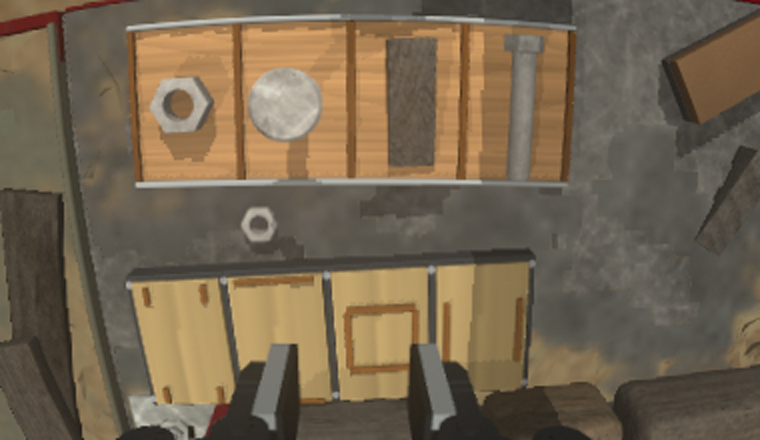

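```bash
python3 -c "
from workcell import bot, imaging, get_obs
print(bot.job_done())"
```

```text
the job is handed in; nothing more can be done
None
```

The job is handed in: left to right from the robot, the assembly rack now holds bolt, wedge, stud and nut, the reverse of the strip-down order; the last picture showed each flat or upright within about 5 mm of its bay centre, 27 s were used, and no verdict was returned.

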